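# Find the balance point of a ballasted bar and set it on the balance fork

## Task

The sealed bar on the low rest has ballast hidden somewhere inside: find its balance point by lifting it a little at trial points and seeing which end stays low, until it hangs level in the fingers clear of the rest. Then lay it across the fork under the lamp hood, lined up with the fork's notches, so that it sits there level by itself. Never let it tip steeply, and leave the other things on the bench where they are.

Things in the scene. Friction and masses are not known exactly. Their poses are not given: they have to be found in the camera images.
- bar: loose sealed steel bar, round, 22 mm diameter, 380 mm long, 0.7 to 0.9 kg. Origin mid-bar on its axis; y runs along it to the blue cap (other cap orange). Black rings every 20 mm, the middle one red. Hidden ballast that stays put puts the balance point anywhere within 95 mm of the middle. A light grip off balance lets it turn in the fingers, heavy end low; a hard grip can hold it level.
- rest: fixed low rest: grey foot plate 50 x 340 mm, 8 mm thick, with two blue V blocks 12 mm thick, centred at y = +150 and -150 mm in its frame, rising to 62 mm. Origin at the centre of its underside; y along the bar. The bar's axis lies 60 mm up, parallel to the rest's y axis.
- stand: fixed balance stand, grey base 140 x 120 x 10 mm (x -50 to +90, y -60 to +60 mm in its frame). Origin on the underside below the middle of the fork; x points to its back, y along the seated bar. A white column at its back (x 67 to 89, y -25 to +25 mm) carries the lamp hood.
- saddle (a point): middle of the fork on the axis of a seated bar, 150 mm up; axes as the stand's. The fork: two upright plates 4 mm thick at y = +20 and -20 mm (36 mm clear between them for the fingers), each with a 90 degree V notch on top, mouth 34 mm wide. The bar stays level only if its balance point lies between the plates (within about 20 mm of this point).
- petri_dish_1: bystander: petri dish 64 mm across, 14 mm high, in front of the rest; origin at the centre of its underside
- marker_red: bystander: red marker 135 x 13 x 15 mm lying in front of the rest, along its own x; origin at the centre of its underside
- bottle_small: bystander: white bottle with blue cap, 40 mm across, 75 mm high, beside the stand; origin at the centre of its underside
- tip_box: bystander: blue and white storage box 73 x 118 x 52 mm beside the stand, long side along its y; origin at the centre of its underside
- wipe_box: bystander: dark blue box of wipes 68 x 118 x 112 mm at the left; origin at the centre of its underside
- bottle_wash: bystander: pale bottle with white cap, 54 mm across, 115 mm high, at the right; origin at the centre of its underside
- tape_roll_green: bystander: roll of green tape 84 mm across, 24 mm high, lying at the right; origin at the centre of its underside
- hood_edge (a point): middle of the lower front edge of the white lamp hood, 350 mm up, straight above the middle of the fork; hood 100 mm wide, 12 mm thick, reaching back to the column (lamp strip 3 mm lower). A tool pointing straight down cannot reach the fork; one leaning about 35 degrees, its top towards the stand's front, can.

How it is judged:
On the way:
1. the bar hangs in the fingers clear of the rest, level within 5 degrees (contact force between bar and rest below 0.05 N and contact force between bar and the fingers above 1 N and height (world z) of bar above 0.068 m and angle between bar's own y axis and vertical between 1.484 and 1.658 rad), for 0.3 s.
At the end, for the whole second after the job is handed in: the bar lies at rest in both notches of the fork, released, level within 3 degrees, its axis within 12 mm (across) and 10 mm (height) of the seat and along the fork within 7 degrees, either end to the left (angle between bar's own y axis and vertical between 1.518 and 1.623 rad and contact force between bar and stand above 1 N and contact force between bar and the fingers below 0.05 N and x of bar in the frame of saddle between -0.012 and 0.012 m and z of bar in the frame of saddle between -0.01 and 0.01 m and angle between the y axis of bar and the y axis of stand, either way round below 0.12 rad and linear speed of bar below 0.02 m/s and angular speed of bar below 0.1 rad/s); the robot touches nothing.
It fails at once if the bar tips more than 25 degrees (angle between bar's own y axis and vertical below 1.134 rad or angle between bar's own y axis and vertical above 2.007 rad).
It fails at once if a bystander is moved more than 20 mm (distance of any of petri_dish_1, marker_red, bottle_small, tip_box, wipe_box, bottle_wash, tape_roll_green from where it was at the start of the episode above 0.02 m).
It also fails if it takes over 61 s, if anything falls off the work surface, if the arm or the gripper's body presses on something with over 40 N, if the wrist force passes 120 N, or if a joint passes its speed limit or range.

## Robot

A 6-joint arm with a two-finger parallel gripper is mounted at the origin on a cart in front of the work surface, level with it; the furniture and walls round the work are solid. World frame = base frame: x ahead of the robot, y to its left, z up, the work surface at z = 0. Lengths are in m, angles in rad, forces in N, time in s.
With the tool pointing down it reaches from about 0.325 to 1 m from the base axis. Payload 5.1 kg.
Tool frame: the origin (TCP) lies midway between the tips of the shut fingers; the grasp point (between the pads) lies bot.tcp_to_grasp behind it (bot.tcp_to_grasp is the distance from the TCP to the grasp point, in m); z points along the fingers, y is the line along which they close (so a half turn about z gives the same grasp; the last joint's range is limited). The gripper opens to 85 mm and grips with 20 to 120 N. Pads are 22 mm wide; open, the fingers measure 114 mm over their backs; the gripper's body (76 mm by 85 mm) begins 54 mm behind the grasp point. The pads swing forward as they close: fully open they stand 13 mm farther back than shut.
Start: joints at [-1.271, 0.124, 1.65, -0, 1.367, -0.083], TCP at [0.243, -0.603, 0.231] pointing down, gripper open.
Joint ranges: [-2.61, 2.61], [-1.02, 2.33], [0.03, 2.71], [-1.35, 4.49], [0.32, 2.68], [-2.91, 2.91]. Speed limits (rad/s): [2.57, 2.57, 3.14, 3.14, 3.14, 3.14].

## Interface

Orientations are given as a 3x3 rotation matrix whose columns are the frame's x, y, z axes.
In Python, from bench import status, optics, workorder, bot gives the robot as it stands.
- The arm moves only by the shell command python3 -m creep 'ROWS'. ROWS is JSON, a list of rows, each a list of 3 entries, a list of its own where there are three numbers: the shift along the world's x, y, z in units of 60 mm (1.0 is 60 mm), then the turn, a rotation vector about the world's x, y, z in rad, then the gripper command: -1 is fully open, 1 is shut, values between are in proportion. In form: [[[dx, dy, dz], [rx, ry, rz], gripper], ...]. A call has 1 to 12 rows; each row is the pose to reach, as a shift and turn from the pose commanded when the call began; what a row does not reach only later rows make up. A row lasts 1/8 s, in which the tool goes at most 62.5 mm and 10.7 degrees, less where a joint would pass 70% of its speed; a pose out of reach is approached as far as the arm can. A call with a gripper value outside its range is refused whole. The fingers move at their own pace and stop on an object; the grip force is fixed at half the most. Time passes only in rows, so rows that repeat a pose let the fingers close. It gives the time, the measured TCP pose, the force, the opening and the grip force at its end, in the units of the state.
- status.get_state(): the state, without advancing time (a new reading comes with each control period).
- optics.read_camera(name): name is "scene" or "top"; returns a dict with "frame" (420x560x3 uint8, red, green, blue), "fx", "fy", "cx", "cy" (pixels), "rvec" (rotation vector, rad) and "tvec" (3), from world to camera coordinates, as OpenCV has them. Camera axes: x right, y down, z forward; pixel columns grow to the right and rows downward; lengths in m; the calibration is good to about 2 mm. A picture is of the moment at which its call begins. There is no depth.
- workorder.finish_job(): hands the job in; it is judged then, once.
The state is a dict: "time_s": time; "joint_pos": joint angles; "joint_vel": joint speeds; "effort": joint torques, N m; "ee_pos": TCP position; "orientation": TCP orientation; "force": force on the tool from outside, world axes, zero at the start; "wrist_torque": the same for the moment, N m; "grip_width": opening from 0.0 (shut) to 1.0 (fully open); "gripper_force": force on a finger pad.
Only numpy, scipy, OpenCV 4.12 (cv2) and the standard library are available. Lean on these libraries where they do the work, as an engineer would, in place of code of your own. Each camera call takes 0.05 s, during which the arm holds its last target. There are 200 camera calls.

## Working session

There is one attempt and no reset: what is moved stays moved. The work goes in short steps, Python scripts to look and compute and a shell command to move; the robot and the scene stay as the last step left them, time stands still between calls to the robot, and variables do not carry over. Pictures are saved under pics/ and viewed, at most 10 in all, crops included, and the job is handed in when it is done.

```bash
mkdir -p pics; cat > h.py <<'E'
import numpy as np, cv2
from bench import status, optics, workorder, bot
def cam(n,save=None):
    c=optics.read_camera(n); c['R']=cv2.Rodrigues(np.array(c['rvec'],float))[0]; c['t']=np.array(c['tvec'],float).ravel()
    if save: cv2.imwrite('pics/'+save,cv2.cvtColor(c['frame'],cv2.COLOR_RGB2BGR))
    return c
def ray(c,u,v):
    d=c['R'].T@np.array([(u-c['cx'])/c['fx'],(v-c['cy'])/c['fy'],1.]); return -c['R'].T@c['t'],d
def onz(c,u,v,z):
    o,d=ray(c,u,v); return o+d*(z-o[2])/d[2]
def proj(c,p):
    q=c['R']@np.asarray(p,float)+c['t']; return np.array([c['fx']*q[0]/q[2]+c['cx'],c['fy']*q[1]/q[2]+c['cy']])
def st():
    s=status.get_state(); print({k:(np.round(v,4).tolist()) for k,v in s.items()})
E
python3 - <<'E'
from h import *
a=cam('scene','s1.png');b=cam('top','t1.png')
for c in(a,b):print((-c['R'].T@c['t']).round(3),c['R'].round(3).tolist(),c['fx'])
print(bot.tcp_to_grasp);st()
E
```

```text
[-0.424 -0.744  0.978] [[0.587, -0.81, -0.009], [-0.45, -0.317, -0.835], [0.673, 0.494, -0.551]] 509.9912878734767
[ 0.322 -0.027  1.36 ] [[0.025, -1.0, 0.013], [-0.984, -0.027, -0.175], [0.175, -0.009, -0.984]] 433.8851531214958
0.0187
{'time_s': 0.1, 'joint_pos': [-1.2706, 0.1244, 1.6516, -0.0, 1.3674, -0.0826], 'joint_vel': [0.0003, -0.0009, -0.0053, 0.0009, 0.0017, -0.0012], 'effort': [0.0005, -42.4932, -36.6653, -0.0, 0.004, 0.0], 'ee_pos': [0.2426, -0.6024, 0.2302], 'orientation': [[0.9276, 0.3735, -0.0006], [0.3735, -0.9276, 0.0018], [0.0001, -0.0019, -1.0]], 'force': [-0.2204, -0.2073, -0.3021], 'wrist_torque': [0.0197, 0.0716, -0.0434], 'gripper_force': 0.0, 'grip_width': 1.0023}
```

View pics/s1.png

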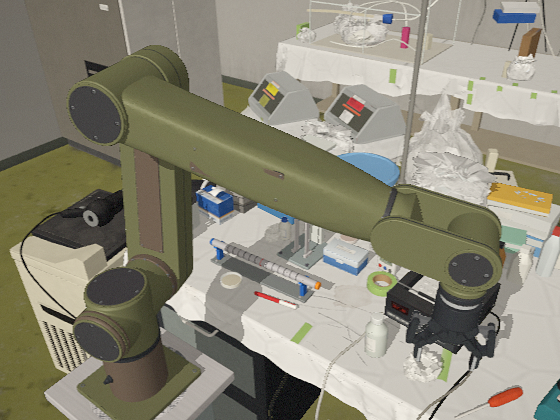

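View pics/t1.png

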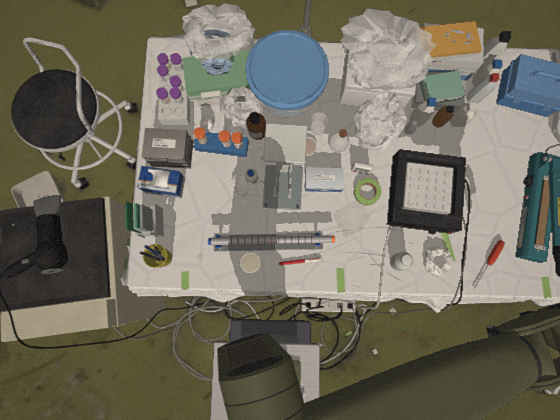

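The top view shows the bar from about (210,241), blue cap, to (334,239), orange cap. The stand and hood are near (283,185), the dish at (250,263) and the marker at (300,261). I'll enlarge this area.

```bash
python3 - <<'E'
from h import *
a=cam('top');s=cam('scene')
f=cv2.cvtColor(a['frame'],cv2.COLOR_RGB2BGR)[150:280,190:350]
cv2.imwrite('pics/t2.png',cv2.resize(f,None,fx=4.6,fy=4.6,interpolation=cv2.INTER_CUBIC))
f=cv2.cvtColor(s['frame'],cv2.COLOR_RGB2BGR)[180:315,200:380]
cv2.imwrite('pics/s2.png',cv2.resize(f,None,fx=4.4,fy=4.4,interpolation=cv2.INTER_CUBIC))
hsv=cv2.cvtColor(a['frame'],cv2.COLOR_RGB2HSV)
for n,lo,hi,box in[('blue',(105,120,60),(125,255,255),(195,225,225,255)),('orange',(5,120,120),(18,255,255),(322,228,345,252)),('red',(0,130,90),(8,255,255),(255,228,290,252)),('red2',(172,130,90),(180,255,255),(255,228,290,252))]:
    m=cv2.inRange(hsv,lo,hi);x0,y0,x1,y1=box;ys,xs=np.nonzero(m[y0:y1,x0:x1])
    if len(xs):u,v=xs.mean()+x0,ys.mean()+y0;print(n,len(xs),u,v,xs.min()+x0,xs.max()+x0,onz(a,u,v,.06).round(4))
E
```

```text
blue 25 214.12 241.48 209 220 [0.4469 0.1671 0.06  ]
orange 18 332.94444444444446 238.83333333333334 332 334 [ 0.4642 -0.1894  0.06  ]
```

View pics/t2.png

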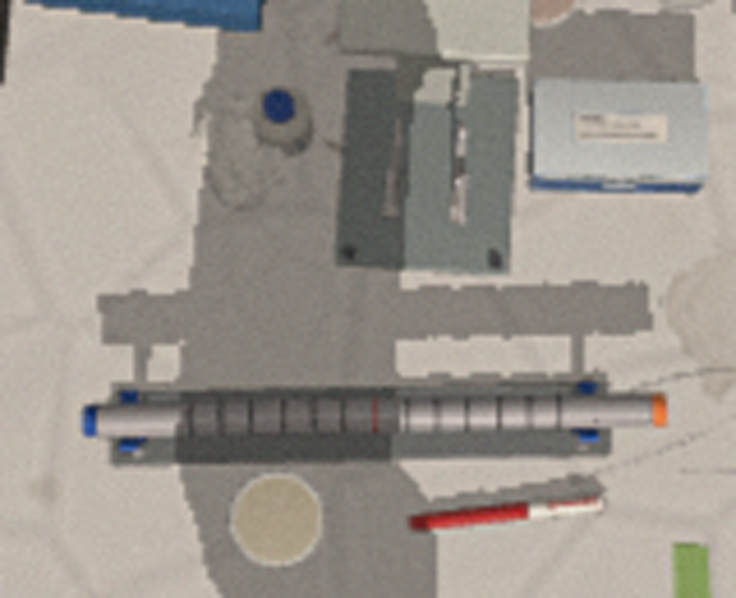

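View pics/s2.png

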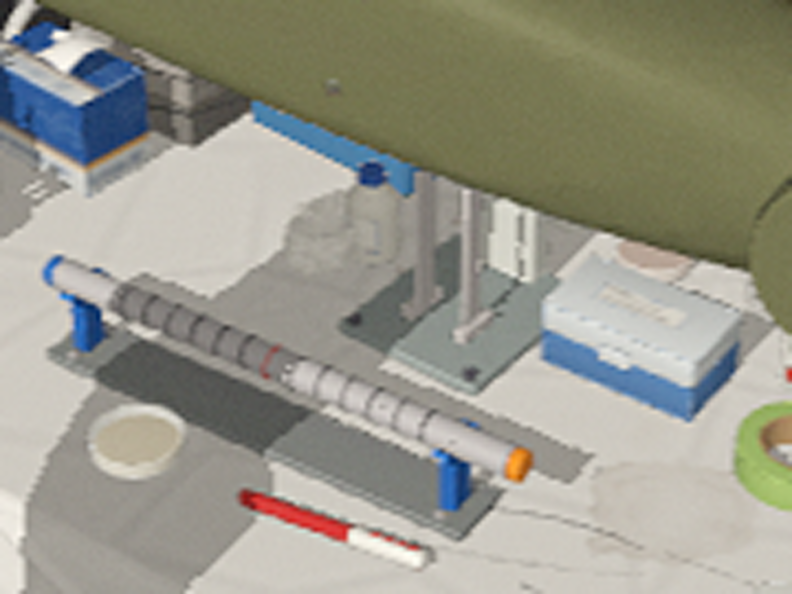

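The crops show the bar with its red ring at about (271.5,240.2) full-frame. The stand base's front corners are at about (263.0,207.6) and (300.9,209.1), and the hood's front edge runs from about (263.9,161.5) to (304.8,163). The bottle and box flank the stand.

```bash
python3 - <<'E'
from h import *
a=cam('top');s=cam('scene')
T=lambda x,y:(190+x/4.6-.4,150+y/4.6-.4)
S=lambda x,y:(200+x/4.4-.4,180+y/4.4-.4)
for n,p,z in[('red',(375,415),.062),('blue',(83,421),.06),('or',(666,410),.06),('restFL',(112,464),.008),('restFR',(609,455),.008),('restBR',(609,374),.008),
 ('baseFL',(336,265),.01),('baseFR',(510,272),.01),('baseBL',(348,70),.01),('baseBR',(519,75),.01),('hoodL',(340,52),.35),('hoodR',(528,62),.35),
 ('forkLfront',(390,216),.15),('forkRfront',(459,222),.15),('bottlecap',(279,105),.075),('tipboxFL',(530,180),.052),('tipboxFR',(706,183),.052)]:
    print(n,onz(a,*T(*p),z).round(4))
for n,p,z in[('red',(268,358),.065),('blue',(45,270),.06),('or',(530,465),.06),('baseFR',(478,390),.01),('baseFL',(340,325),.01)]:
    print('S',n,onz(s,*S(*p),z).round(4))
E
```

```text
red [ 0.4562 -0.0035  0.062 ]
blue [0.4475 0.1865 0.06  ]
or [ 0.4646 -0.1937  0.06  ]
restFL [0.424 0.174 0.008]
restFR [ 0.4387 -0.1618  0.008 ]
restBR [ 0.494  -0.1613  0.008 ]
baseFL [0.5641 0.0273 0.01  ]
baseFR [ 0.5625 -0.0923  0.01  ]
baseBL [0.7029 0.0235 0.01  ]
baseBR [ 0.7027 -0.0961  0.01  ]
hoodL [0.6165 0.0153 0.35  ]
hoodR [ 0.6139 -0.0834  0.35  ]
forkLfront [ 0.5707 -0.0107  0.15  ]
forkRfront [ 0.5681 -0.0535  0.15  ]
bottlecap [0.6592 0.0661 0.075 ]
tipboxFL [ 0.6181 -0.1026  0.052 ]
tipboxFR [ 0.6193 -0.221   0.052 ]
S red [ 0.4538 -0.0045  0.065 ]
S blue [0.4456 0.1857 0.06  ]
S or [ 0.4693 -0.1969  0.06  ]
S baseFR [ 0.5616 -0.0973  0.01  ]
S baseFL [0.5649 0.0217 0.01  ]
```

```bash
python3 -m creep '[[[3.557,9.98,-0.3],[0,0,1.233],-1],[[3.557,9.98,-0.3],[0,0,1.233],-1],[[3.557,9.98,-0.3],[0,0,1.233],-1],[[3.557,9.98,-0.3],[0,0,1.233],-1],[[3.557,9.98,-0.3],[0,0,1.233],-1],[[3.557,9.98,-0.3],[0,0,1.233],-1],[[3.557,9.98,-0.3],[0,0,1.233],-1],[[3.557,9.98,-0.3],[0,0,1.233],-1],[[3.557,9.98,-0.3],[0,0,1.233],-1],[[3.557,9.98,-0.3],[0,0,1.233],-1],[[3.557,9.98,-1.67],[0,0,1.233],-1],[[3.557,9.98,-1.67],[0,0,1.233],-1]]'; python3 -c "
from h import *
st();cam('scene','s3.png')"
```

```text
time_s: 1.8
ee_pos: [0.454, -0.0025, 0.1275]
orientation: [[-0.048, 0.999, -0.006], [0.999, 0.048, 0.001], [0.001, -0.005, -1.0]]
force: [0.4, -0.4, 0.1]
grip_width: 0.995
gripper_force: 0.0
{'time_s': 1.8, 'joint_pos': [-0.1237, -0.2325, 2.172, -0.0, 1.2077, -0.1716], 'joint_vel': [0.0218, 0.1852, 0.0934, 0.0001, -0.3232, 0.0431], 'effort': [0.5293, -24.6405, -34.9579, 0.0452, 0.154, -0.0193], 'ee_pos': [0.454, -0.0025, 0.1275], 'orientation': [[-0.0479, 0.9988, -0.0055], [0.9989, 0.0479, 0.0006], [0.0009, -0.0055, -1.0]], 'force': [0.4084, -0.4234, 0.0804], 'wrist_torque': [-0.0107, -0.0125, -0.0296], 'gripper_force': 0.0, 'grip_width': 0.9953}
```

View pics/s3.png

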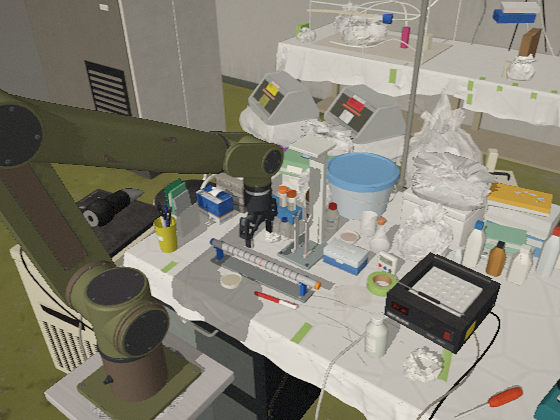

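The gripper stands over the bar's middle at about (260,225) and the whole bench is visible, with the bar's ends at (212,242) and (318,286). Next I lower and grip.

```bash
python3 -m creep '[[[0,0,-0.5],[0,0,0],-1],[[0,0,-1],[0,0,0],-1],[[0,0,-1.3],[0,0,0],-1],[[0,0,-1.48],[0,0,0],-1],[[0,0,-1.48],[0,0,0],-1],[[0,0,-1.48],[0,0,0],1],[[0,0,-1.48],[0,0,0],1],[[0,0,-1.48],[0,0,0],1],[[0,0,-1.48],[0,0,0],1],[[0,0,-1.48],[0,0,0],1],[[0,0,-1.48],[0,0,0],1],[[0,0,-1.48],[0,0,0],1]]'; python3 -c "
from h import *
st()"; python3 -m creep '[[[0,0,0.06],[0,0,0],1],[[0,0,0.12],[0,0,0],1],[[0,0,0.18],[0,0,0],1],[[0,0,0.18],[0,0,0],1],[[0,0,0.18],[0,0,0],1],[[0,0,0.18],[0,0,0],1]]'; python3 -c "
from h import *
st();a=cam('scene','s4.png')
f=cv2.imread('pics/s4.png')[200:335,180:360];cv2.imwrite('pics/s4.png',cv2.resize(f,None,fx=4.4,fy=4.4,interpolation=cv2.INTER_CUBIC))"
```

```text
time_s: 3.35
ee_pos: [0.4559, -0.0042, 0.0429]
orientation: [[-0.045, 0.999, -0.001], [0.999, 0.045, -0.0], [-0.0, -0.001, -1.0]]
force: [-3.9, -0.5, 6.2]
grip_width: 0.238
gripper_force: 58.4
{'time_s': 3.35, 'joint_pos': [-0.1268, -0.1084, 2.225, -0.0003, 1.0262, -0.1719], 'joint_vel': [-0.0015, 0.0008, -0.0022, 0.0017, -0.0016, -0.0002], 'effort': [0.0871, -24.1515, -30.6338, 0.1408, -0.942, 0.0038], 'ee_pos': [0.4559, -0.0042, 0.0429], 'orientation': [[-0.0452, 0.999, -0.0013], [0.999, 0.0452, -0.0001], [-0.0001, -0.0013, -1.0]], 'force': [-3.8905, -0.5175, 6.2233], 'wrist_torque': [-0.0155, 0.5671, 0.0059], 'gripper_force': 58.3966, 'grip_width': 0.2376}
time_s: 4.1
ee_pos: [0.456, -0.0041, 0.0529]
orientation: [[-0.045, 0.999, -0.0], [0.999, 0.045, 0.0], [0.0, -0.0, -1.0]]
force: [0.9, 0.2, -8.3]
grip_width: 0.232
gripper_force: 58.9
{'time_s': 4.1, 'joint_pos': [-0.1269, -0.1253, 2.2204, 0.0, 1.047, -0.1719], 'joint_vel': [-0.0006, -0.0003, -0.0037, 0.0016, -0.0003, -0.0015], 'effort': [0.0029, -29.3551, -35.6419, -0.1606, -0.0295, 0.0002], 'ee_pos': [0.456, -0.0041, 0.0529], 'orientation': [[-0.0449, 0.999, -0.0005], [0.999, 0.0449, 0.0001], [0.0001, -0.0005, -1.0]], 'force': [0.8791, 0.2068, -8.2595], 'wrist_torque': [0.1995, 0.0068, 0.0006], 'gripper_force': 58.9123, 'grip_width': 0.2315}
```

View pics/s4.png

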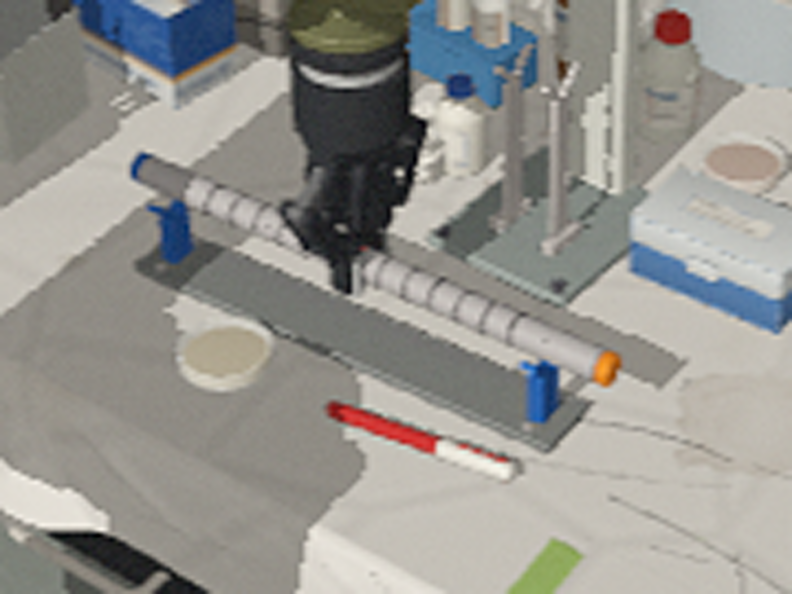

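The red ring sits at the fingers, at about (262,255) full-frame, with the bar held just above the rest. I'll measure end heights against the picture taken before the lift.

```bash
cat >> h.py <<'E'
def ends(c,p0=(.456,-.0035),yaw=.045,zr=.06):
    n=np.array([np.cos(yaw),np.sin(yaw),0]); hsv=cv2.cvtColor(c['frame'],cv2.COLOR_RGB2HSV); out=[]
    for sgn,lo,hi in((1,(106,150,60),(125,255,255)),(-1,(7,150,120),(20,255,255))):
        g=proj(c,[p0[0]-sgn*.186*np.sin(yaw),p0[1]+sgn*.186*np.cos(yaw),zr]).round().astype(int)
        x0,y0=g-[12,20]; m=cv2.inRange(hsv,lo,hi)[y0:y0+36,x0:x0+24]
        k,l,stt,ce=cv2.connectedComponentsWithStats(m)
        d=[(np.hypot(*(ce[i]-[12,20])) if stt[i,4]>8 else 99) for i in range(1,k)]; i=1+int(np.argmin(d))
        u,v=ce[i]+[x0,y0]; o,r=ray(c,u,v); s=(np.array([*p0,0])-o)@n/(r@n); out.append(np.r_[o+s*r,stt[i,4],u,v])
    b,o=out; print('blue',b.round(4),'or',o.round(4),'tilt blue up deg',np.degrees(np.arctan2(b[2]-o[2],.37)).round(2)); return out
E
python3 - <<'E'
from h import *
c=cam('scene'); ends(c,zr=.07)
d=dict(c); d['frame']=cv2.cvtColor(cv2.imread('pics/s3.png'),cv2.COLOR_BGR2RGB); ends(d)
E
```

```text
blue [4.489000e-01 1.531000e-01 3.880000e-02 4.500000e+01 2.191333e+02
 2.497333e+02] or [ 4.645000e-01 -1.913000e-01  6.800000e-02  3.400000e+01  3.174118e+02
  2.832059e+02] tilt blue up deg -4.51
blue [4.489000e-01 1.545000e-01 2.940000e-02 5.200000e+01 2.190192e+02
 2.520577e+02] or [ 4.645000e-01 -1.916000e-01  6.140000e-02  3.300000e+01  3.174242e+02
  2.850909e+02] tilt blue up deg -4.96
```

```bash
sed -i "s/m=cv2.inRange(hsv,lo,hi)\[y0:y0+36,x0:x0+24\]/m=cv2.inRange(hsv,lo,hi)[y0:y0+36,x0:x0+24]; m[:,16:]*=sgn<0/; s/>8 else/>5 else/" h.py
python3 - <<'E'
from h import *
c=cam('scene'); ends(c,zr=.07)
d=dict(c); d['frame']=cv2.cvtColor(cv2.imread('pics/s3.png'),cv2.COLOR_BGR2RGB); ends(d)
st()
E
```

```text
blue [4.477000e-01 1.808000e-01 7.670000e-02 7.000000e+00 2.110000e+02
 2.367143e+02] or [ 4.645000e-01 -1.913000e-01  6.800000e-02  3.400000e+01  3.174118e+02
  2.832059e+02] tilt blue up deg 1.35
blue [4.476000e-01 1.834000e-01 6.030000e-02 6.000000e+00 2.108333e+02
 2.408333e+02] or [ 4.645000e-01 -1.916000e-01  6.140000e-02  3.300000e+01  3.174242e+02
  2.850909e+02] tilt blue up deg -0.18
{'time_s': 4.25, 'joint_pos': [-0.1269, -0.1253, 2.2203, -0.0, 1.0469, -0.1719], 'joint_vel': [0.0001, -0.0012, 0.0012, 0.0002, 0.0006, -0.0008], 'effort': [0.0009, -29.3265, -35.6206, -0.1612, -0.0292, 0.0002], 'ee_pos': [0.4561, -0.0042, 0.053], 'orientation': [[-0.045, 0.999, -0.0002], [0.999, 0.045, 0.0], [0.0, -0.0002, -1.0]], 'force': [-0.3514, -0.723, -8.4943], 'wrist_torque': [0.2046, -0.0225, 0.025], 'gripper_force': 58.9108, 'grip_width': 0.2371}
```

The bar lifts with the orange end low, 1.5°. The force is 8.4 N and the torque is 0.20 Nm, so the balance point is about 24 mm toward orange. I'll set it down, shift and grip again.

```bash
python3 -m creep '[[[0,0,-0.09],[0,0,0],1],[[0,0,-0.17],[0,0,0],1],[[0,0,-0.17],[0,0,0],0],[[0,0,-0.17],[0,0,0],0],[[0,0,-0.17],[0,0,0],0],[[0.018,-0.4,-0.17],[0,0,0],0],[[0.018,-0.4,-0.17],[0,0,0],0],[[0.018,-0.4,-0.17],[0,0,0],1],[[0.018,-0.4,-0.17],[0,0,0],1],[[0.018,-0.4,-0.17],[0,0,0],1],[[0.018,-0.4,-0.17],[0,0,0],1],[[0.018,-0.4,-0.17],[0,0,0],1]]';  python3 -m creep '[[[0,0,0.06],[0,0,0],1],[[0,0,0.12],[0,0,0],1],[[0,0,0.18],[0,0,0],1],[[0,0,0.18],[0,0,0],1],[[0,0,0.18],[0,0,0],1],[[0,0,0.18],[0,0,0],1]]'; python3 -c "
from h import *
for i in range(3):
  c=cam('scene');ends(c,zr=.07)
  s=status.get_state();print(s['force'],s['wrist_torque'])"
```

```text
time_s: 5.75
ee_pos: [0.4569, -0.0279, 0.0432]
orientation: [[-0.046, 0.999, -0.001], [0.999, 0.046, -0.0], [-0.0, -0.001, -1.0]]
force: [-3.8, -1.9, 5.0]
grip_width: 0.235
gripper_force: 58.6
time_s: 6.5
ee_pos: [0.4571, -0.0281, 0.0535]
orientation: [[-0.045, 0.999, -0.0], [0.999, 0.045, 0.0], [0.0, -0.0, -1.0]]
force: [0.0, -0.4, -7.7]
grip_width: 0.234
gripper_force: 58.9
blue [4.477000e-01 1.812000e-01 7.280000e-02 7.000000e+00 2.110000e+02
 2.377143e+02] or [ 4.645000e-01 -1.915000e-01  7.150000e-02  3.500000e+01  3.174857e+02
  2.822286e+02] tilt blue up deg 0.2
[ 0.46715172 -0.21246674 -8.20946351] [-0.00672909  0.01516404 -0.04995727]
blue [4.477000e-01 1.812000e-01 7.280000e-02 7.000000e+00 2.110000e+02
 2.377143e+02] or [ 4.645000e-01 -1.915000e-01  7.150000e-02  3.500000e+01  3.174857e+02
  2.822286e+02] tilt blue up deg 0.2
[-0.08249814  0.46728379 -7.55410257] [ 0.00048133 -0.03678959 -0.00267977]
blue [4.477000e-01 1.812000e-01 7.280000e-02 7.000000e+00 2.110000e+02
 2.377143e+02] or [ 4.645000e-01 -1.915000e-01  7.150000e-02  3.500000e+01  3.174857e+02
  2.822286e+02] tilt blue up deg 0.2
[ 0.17428305  0.66367733 -8.02865959] [ 0.03273052  0.00879874 -0.03872071]
```

Level with zero torque, so the balance point is found. I'll carry it: lift, lean, then move to above the fork.

```bash
python3 -m creep '[[[0,0,0.3],[0,0,0],1],[[0.05,0,0.7],[0,0,0],1],[[0.15,0,1.1],[0,-0.05,0],1],[[0.3,0,1.5],[0.001,-0.12,-0.013],1],[[0.5,-0.02,1.9],[0.002,-0.2,-0.022],1],[[0.75,-0.03,2.2],[0.003,-0.28,-0.03],1],[[1.0,-0.04,2.3],[0.004,-0.36,-0.04],1],[[1.25,-0.05,2.3],[0.005,-0.44,-0.05],1],[[1.5,-0.07,2.3],[0.006,-0.52,-0.056],1],[[1.7,-0.09,2.3],[0.007,-0.58,-0.063],1],[[1.8,-0.1,2.3],[0.007,-0.611,-0.066],1],[[1.8,-0.1,2.3],[0.007,-0.611,-0.066],1]]'; python3 -c "
from h import *
s=status.get_state();print(s['force'],s['wrist_torque'],s['joint_pos'])
c=cam('scene','s5.png')
f=cv2.imread('pics/s5.png')[140:320,150:390];cv2.imwrite('pics/s5.png',cv2.resize(f,None,fx=3.3,fy=3.3,interpolation=cv2.INTER_CUBIC))"
```

```text
time_s: 8.15
ee_pos: [0.5638, -0.0339, 0.1897]
orientation: [[0.023, 0.822, 0.569], [1.0, -0.019, -0.012], [0.001, 0.569, -0.822]]
force: [-0.2, -0.5, -7.2]
grip_width: 0.236
gripper_force: 59.8
[-0.2389979  -0.50995114 -7.18443146] [-0.02006593  1.00381747 -0.03088417] [-0.20661893 -0.37631177  2.2577835   0.16998387  0.66944387 -0.2851261 ]
```

View pics/s5.png

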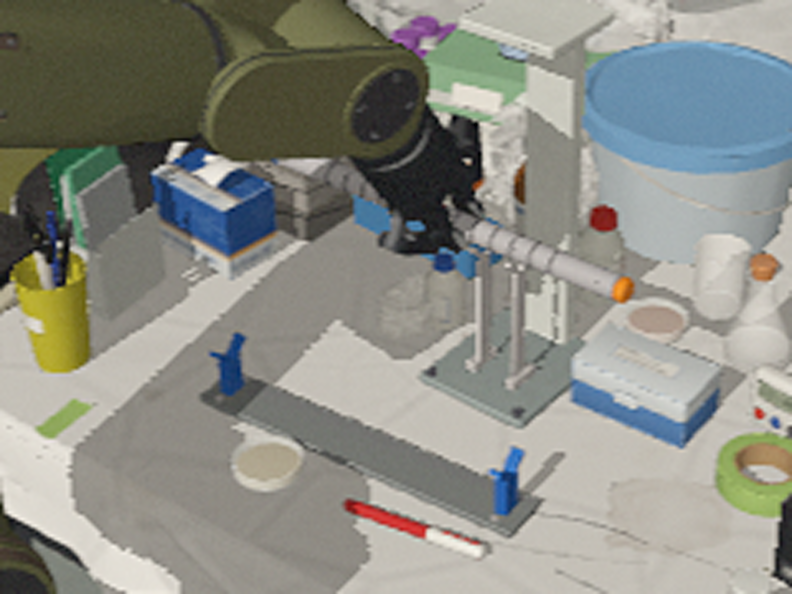

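The bar hangs level at the lean, just in front of the fork, whose plate tops are at about (296,217) and (306,221) full-frame. The hood is clear behind. I'll check the fork tips from the earlier view before going in.

```bash
python3 - <<'E'
from h import *
c=cam('scene');a=cam('top')
S=lambda x,y:(180+x/4.4-.4,200+y/4.4-.4)
for p in[(505,72),(529,46),(547,88),(576,66)]: print(onz(c,*S(*p),.152).round(4))
print('pred tips px in s4 crop for saddle .614,-.034')
ys=np.array([.023,1,0]);xs=np.array([1,-.023,0])
for sy in(.02,-.02):
  for sx in(-.017,.017): print(((proj(c,np.array([.614,-.034,.152])+sy*ys+sx*xs)+.4-[180,200])*4.4).round(0))
E
```

```text
[ 0.5926 -0.025   0.152 ]
[ 0.628 -0.02   0.152]
[ 0.593  -0.0586  0.152 ]
[ 0.6259 -0.0596  0.152 ]
pred tips px in s4 crop for saddle .614,-.034
[495.  63.]
[525.  41.]
[544.  83.]
[573.  60.]
```

```bash
python3 - <<'E'
import cv2
f=cv2.imread('pics/s3.png')[190:260,270:340];cv2.imwrite('pics/fork.png',cv2.resize(f,None,fx=8,fy=8,interpolation=cv2.INTER_CUBIC))
E
```

```text
(no output)
```

View pics/fork.png

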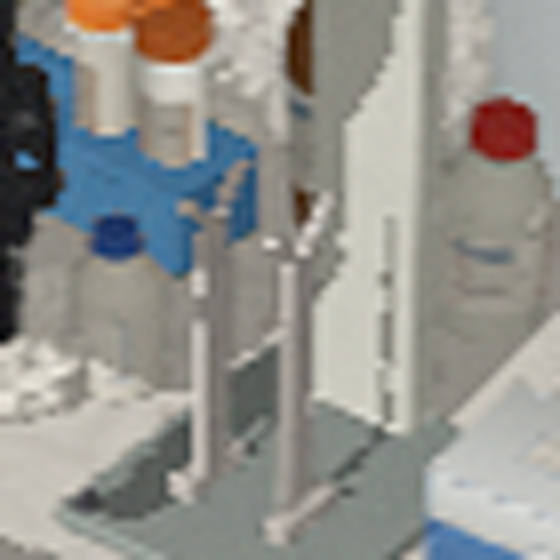

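The fork tips at about (293.1,216), (299.6,210.6), (303.1,220) and (310.6,214) put the saddle near (0.612,-0.036). Moving to hover.

```bash
python3 -m creep '[[[0.3,-0.01,-0.05],[0,0,0],1],[[0.6,-0.02,-0.1],[0,0,0],1],[[0.85,-0.03,-0.15],[0,0,0],1],[[0.98,-0.03,-0.25],[0,0,0],1],[[0.98,-0.03,-0.25],[0,0,0],1],[[0.98,-0.03,-0.25],[0,0,0],1]]'; python3 -c "
from h import *
s=status.get_state();print(s['force'],s['wrist_torque'],s['joint_pos'])
c=cam('scene','s6.png')
f=cv2.imread('pics/s6.png')[160:260,220:350];cv2.imwrite('pics/s6.png',cv2.resize(f,None,fx=6,fy=6,interpolation=cv2.INTER_CUBIC))"
```

```text
time_s: 9.05
ee_pos: [0.6235, -0.0359, 0.1763]
orientation: [[0.023, 0.819, 0.573], [1.0, -0.019, -0.013], [0.0, 0.573, -0.82]]
force: [-0.3, 0.0, -8.5]
grip_width: 0.238
gripper_force: 59.8
[-0.30657596  0.04881452 -8.4822004 ] [0.00834345 1.00736008 0.02429941] [-0.1843811  -0.20276307  2.14884307  0.16491959  0.59801248 -0.26910087]
```

View pics/s6.png

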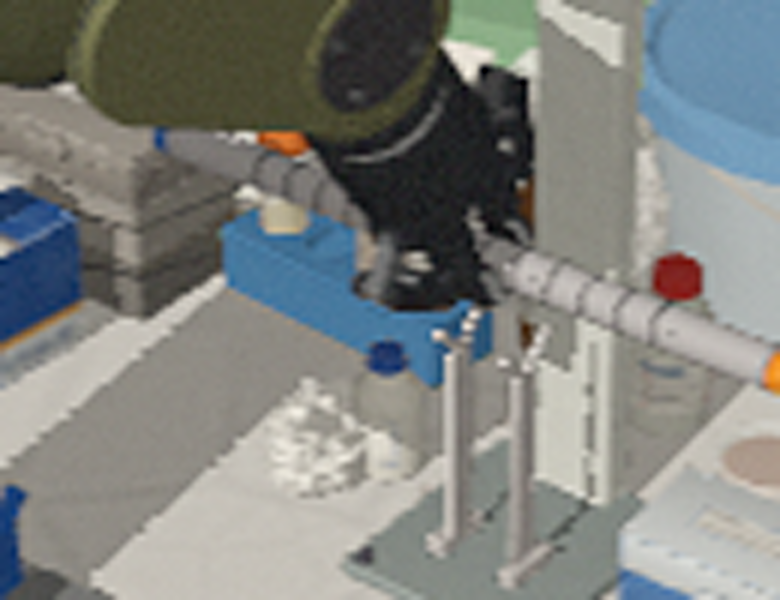

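The bar hovers above the two notches, which are centred at crop (456,325) and (523,348). The gripper is clear of the hood. I'll compare the projected bar axis and saddle with these pixels.

```bash
python3 - <<'E'
from h import *
c=cam('scene');s=status.get_state();R=np.array(s['orientation']);g=np.array(s['ee_pos'])-.0187*R[:,2]
print(g.round(4)); C=lambda p:((proj(c,p)+.4-[220,160])*6).round(0)
for d in(0,.06,.1,.14): print(d,C(g-d*R[:,0]))
for p in[(.612,-.0355,.152),(.612,-.0405,.152),(.607,-.0355,.152),(.612,-.0355,.147)]:
    print(p,C(p))
hsv=cv2.cvtColor(c['frame'],cv2.COLOR_RGB2HSV)[160:260,220:360]
m=cv2.inRange(hsv,(7,150,120),(20,255,255));m[:,:110]=0;y,x=np.nonzero(m);print('orange',x.mean()*6,y.mean()*6,len(x),'pred',C(g-.164*R[:,0]),C(g-.16*R[:,0]))
E
```

```text
[ 0.613  -0.0357  0.1922]
0 [491. 257.]
0.06 [594. 297.]
0.1 [664. 324.]
0.14 [737. 353.]
(0.612, -0.0355, 0.152) [489. 327.]
(0.612, -0.0405, 0.152) [497. 330.]
(0.607, -0.0355, 0.152) [483. 332.]
(0.612, -0.0355, 0.147) [489. 336.]
orange 780.909090909091 368.72727272727275 33 pred [782. 370.] [775. 367.]
```

```bash
python3 -m creep '[[[-0.03,-0.02,-0.15],[0,0,0],1],[[-0.03,-0.02,-0.3],[0,0,0],1],[[-0.03,-0.02,-0.42],[0,0,0],1],[[-0.03,-0.02,-0.52],[0,0,0],1],[[-0.03,-0.02,-0.52],[0,0,0],1]]';python3 -m creep '[[[0,0,-0.06],[0,0,0],1],[[0,0,-0.12],[0,0,0],1],[[0,0,-0.12],[0,0,0],1]]'; python3 -c "
from h import *
s=status.get_state();print(s['force'],s['wrist_torque']);R=np.array(s['orientation']);print(np.array(s['ee_pos'])-.0187*R[:,2])"
```

```text
time_s: 9.78
ee_pos: [0.6217, -0.037, 0.1443]
orientation: [[0.023, 0.82, 0.572], [1.0, -0.019, -0.013], [0.001, 0.572, -0.82]]
force: [1.0, -0.2, -8.6]
grip_width: 0.232
gripper_force: 59.9
time_s: 10.15
ee_pos: [0.622, -0.0371, 0.1378]
orientation: [[0.023, 0.819, 0.573], [1.0, -0.019, -0.013], [0.0, 0.573, -0.82]]
force: [-0.5, 0.2, -8.5]
grip_width: 0.238
gripper_force: 59.9
[-0.47581504  0.20436976 -8.48246196] [ 0.01196768  1.01791398 -0.00492873]
[ 0.61124619 -0.03684341  0.15308242]
```

```bash
python3 -m creep '[[[0,0,-0.03],[0,0,0],1],[[0,0,-0.05],[0,0,0],1],[[0,0,-0.05],[0,0,0],1]]'; python3 -c "
from h import *
s=status.get_state();print(s['force'],s['wrist_torque']);R=np.array(s['orientation']);print(np.array(s['ee_pos'])-.0187*R[:,2])"
```

```text
time_s: 10.52
ee_pos: [0.6228, -0.0372, 0.137]
orientation: [[0.023, 0.818, 0.575], [1.0, -0.019, -0.013], [-0.0, 0.575, -0.818]]
force: [-7.6, 0.9, -0.2]
grip_width: 0.233
gripper_force: 61.3
[-7.56523429  0.9419307  -0.20629065] [-0.02933623  1.33133754  0.01632955]
[ 0.61206224 -0.03692802  0.15233293]
```

Contact is on the notch's back slope only, so I shift about 2.5 mm toward the front and lower.

```bash
python3 -m creep '[[[-0.03,0,0.01],[0,0,0],1],[[-0.04,0,-0.01],[0,0,0],1],[[-0.04,0,-0.03],[0,0,0],1],[[-0.04,0,-0.03],[0,0,0],1]]'; python3 -c "
from h import *
s=status.get_state();print(s['force'],s['wrist_torque']);R=np.array(s['orientation']);print(np.array(s['ee_pos'])-.0187*R[:,2])"
```

```text
time_s: 11.02
ee_pos: [0.6218, -0.0374, 0.1364]
orientation: [[0.024, 0.816, 0.578], [1.0, -0.019, -0.014], [-0.0, 0.578, -0.816]]
force: [1.2, 0.7, 4.0]
grip_width: 0.238
gripper_force: 61.0
[1.23064361 0.74403062 4.03141201] [ 0.32617474 -0.06338111  0.01375903]
[ 0.61096601 -0.03717888  0.15161505]
```

Seated in both slopes. Open partly and look before withdrawing.

```bash
python3 -m creep '[[[0,0,0.01],[0,0,0],0.4],[[0,0,0.01],[0,0,0],0.3],[[0,0,0.01],[0,0,0],0.1],[[0,0,0.01],[0,0,0],0.0],[[0,0,0.01],[0,0,0],0.0]]'; python3 -c "
from h import *
s=status.get_state();print(s['force'],s['wrist_torque'])
c=cam('scene','s7.png')
f=cv2.imread('pics/s7.png')[160:260,220:350];cv2.imwrite('pics/s7.png',cv2.resize(f,None,fx=6,fy=6,interpolation=cv2.INTER_CUBIC))"
```

```text
time_s: 11.65
ee_pos: [0.6197, -0.0372, 0.1339]
orientation: [[0.023, 0.819, 0.573], [1.0, -0.019, -0.013], [0.0, 0.573, -0.819]]
force: [-0.5, -0.2, -0.1]
grip_width: 0.503
gripper_force: 0.0
[-0.48983062 -0.20704332 -0.11968345] [-0.02284635  0.28425232  0.03553492]
```

View pics/s7.png

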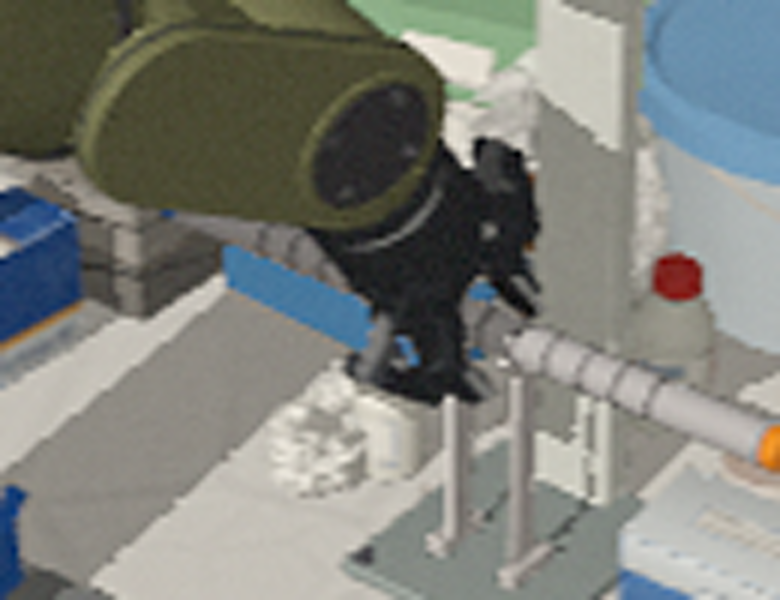

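The bar lies in the notches, released, with the orange cap at crop (770,445) and the fingers open on either side of it. Withdraw along the tool axis.

```bash
python3 -m creep '[[[-0.1,0,0.14],[0,0,0],0],[[-0.2,0,0.28],[0,0,0],0],[[-0.38,0.01,0.54],[0,0,0],0],[[-0.67,0.02,0.96],[0,0,0],0],[[-1.1,0.02,1.5],[0,0,0],0],[[-1.6,0.02,1.9],[0,0,0],0],[[-2.0,0.02,2.1],[0,0,0],0],[[-2.0,0.02,2.1],[0,0,0],0],[[-2.0,0.02,2.1],[0,0,0],0]]'; python3 -c "
from h import *
import time
c=cam('scene','s8.png')
ends(c,(.610,-.012),-.023,.15)
cam('scene');c=cam('scene');ends(c,(.610,-.012),-.023,.15)
st()"
```

```text
time_s: 12.82
ee_pos: [0.4999, -0.036, 0.26]
orientation: [[0.023, 0.819, 0.574], [1.0, -0.019, -0.013], [0.0, 0.574, -0.819]]
force: [0.6, -0.8, 0.3]
grip_width: 0.5
gripper_force: 0.0
blue [6.142e-01 1.685e-01 1.563e-01 1.000e+01 2.480e+02 1.921e+02] or [ 6.056000e-01 -2.012000e-01  1.519000e-01  3.000000e+01  3.489333e+02
  2.341000e+02] tilt blue up deg 0.68
blue [6.142e-01 1.685e-01 1.563e-01 1.000e+01 2.480e+02 1.921e+02] or [ 6.056000e-01 -2.012000e-01  1.519000e-01  3.000000e+01  3.489333e+02
  2.341000e+02] tilt blue up deg 0.68
{'time_s': 12.975, 'joint_pos': [-0.2509, -0.6284, 2.3005, 0.1694, 0.8799, -0.2962], 'joint_vel': [0.0032, 0.0044, -0.0029, 0.0001, 0.0, -0.0008], 'effort': [-0.0152, -12.0358, -39.277, 0.3966, -1.6832, 0.0006], 'ee_pos': [0.5, -0.0359, 0.259], 'orientation': [[0.0229, 0.82, 0.5719], [0.9997, -0.0192, -0.0125], [0.0008, 0.572, -0.8202]], 'force': [0.273, -1.1028, 0.1805], 'wrist_torque': [-0.0105, 0.3337, -0.0046], 'gripper_force': 0.0, 'grip_width': 0.5008}
```

The bar is level within 1° and stationary, and the robot is clear of everything. Handing in.

```bash
python3 -c "
from h import *
print(workorder.finish_job())"
```

```text
the job is handed in; nothing more can be done
None
```

I found the bar's balance point about 24 mm from the red ring toward the orange cap, laid the bar level across the fork with the arm clear, and handed the job in at about 13 s; no verdict came back.

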